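Set a slate nameplate up on battens for oiling

ROBOT

A 6-joint arm with a two-finger parallel gripper is mounted at the origin on the work surface. World frame = base frame: x ahead of the robot, y to its left, z up, the work surface at z = 0. Lengths are in m, angles in rad, forces in N, time in s.
With the tool pointing down it reaches from about 0.225 to 0.875 m from the base axis. Payload 3.4 kg.
Tool frame: the origin (TCP) lies between the finger pads; the fingertips stand manip.tips_ahead ahead of it and the grasp point (between the pads) lies 8 mm behind it (manip.tips_ahead is the distance from the TCP to the fingertips, in m); z points along the fingers, y is the line along which they close (so a half turn about z gives the same grasp; the last joint's range is limited). The gripper opens to 85 mm and grips with 20 to 120 N. Pads are 22 mm wide; open, the fingers measure 114 mm over their backs; the gripper's body (76 mm by 85 mm) begins 54 mm behind the grasp point. The pads swing forward as they close: fully open they stand 13 mm farther back than shut.
Start: joints at [1.031, 0.276, 1.505, -0, 1.361, -0.121], TCP at [0.234, 0.525, 0.242] pointing down, gripper open.
Joint ranges: [-2.89, 2.89], [-0.75, 2.08], [0.22, 2.7], [-1.18, 4.32], [0.11, 2.71], [-2.7, 2.7]. Speed limits (rad/s): [2.57, 2.57, 3.14, 3.14, 3.14, 3.14].

INTERFACE

Orientations are given as a unit quaternion [x, y, z, w].
In Python, from cell import get_obs, grab_frame, calibration, manip gives the robot as it stands.
- The arm moves only by the shell command python3 -m pendant 'ROWS' [FORCE]. ROWS is JSON, a list that holds one entry, the list of rows, each a list of 7 numbers: the turn, a rotation vector about the tool's x, y, z in rad, then the shift along the tool's x, y, z in mm, then the finger opening in mm, from 0 to 85.4. In form: [[[rx, ry, rz, tx, ty, tz, gripper], ...]]. A call has 1 to 20 rows; each row shifts and turns the commanded pose from where the row before left it, along the tool's axes as they then stand; what a row does not reach is not made up. A row lasts 1/12 s, in which the tool goes at most 41.7 mm and 7.16 degrees, less where a joint would pass 70% of its speed; a pose out of reach is approached as far as the arm can. A call with a gripper value outside its range is refused whole. The fingers move at their own pace and stop on an object; FORCE is the grip in N (left out, the last holds). Time passes only in rows, so rows that do not move let the fingers close. It gives the time, the measured TCP pose, the force, the opening and the grip force at its end, in the units of the state.
- get_obs(): the state, without advancing time (a new reading comes with each control period).
- grab_frame(name): name is "scene" or "top" or "wrist"; returns the picture (384x512x3 uint8, red, green, blue); there is no depth.
- calibration(name): a dict with "fx", "fy", "cx", "cy" (pixels), "extrinsics" (4x4, takes a point from camera to world coordinates); the wrist camera has in their place "hand_eye" (4x4, takes a point from camera to tool coordinates, whose origin is the TCP and whose axes are the flange's). Camera axes: x right, y down, z forward; pixel columns grow to the right and rows downward; lengths in m; the calibration is good to about 2 mm. A picture is of the moment at which its call begins: read the wrist's pose just before it. calibration takes no time and is no camera call.
- manip.job_done(): hands the job in; it is judged then, once.
The state is a dict: "t": time; "joint_pos": joint angles; "dq": joint speeds; "joint_torque": joint torques, N m; "tcp_pos": TCP position; "orientation": TCP orientation; "ft_force": force on the tool from outside, world axes, zero at the start; "moment": the same for the moment, N m; "width": finger opening in m; "gripper_force": force on a finger pad.
Only numpy, scipy, OpenCV 4.12 (cv2) and the standard library are available. Lean on these libraries where they do the work, as an engineer would, in place of code of your own. Each camera call takes 0.05 s, during which the arm holds its last target. There are 200 camera calls.

TASK

Set the slate nameplate up for oiling in the middle of the plywood finishing board: lay the two matching battens flat on the board, running front to back, one on the left and one on the right, and rest the nameplate face up on top across both, along the board's long sides, so that each batten lies under one half of it, clear of its middle, with its two ends overhanging a little. Stand the oil tin upright on the board directly behind the nameplate, and lay the brush flat on the board to the right of the nameplate, running front to back beside it (left, right, front and behind as seen from the robot's side of the bench). Lower the slate gently, do not drop it, and leave the chisel and the pencil on the mat where they lie.

Things in the scene. Friction and masses are not known exactly. Their poses are not given: they have to be found in the camera images.
- board_top (a point): plywood finishing board, fixed, lying flat on the bench, 280 (its x) x 340 (its y) x 12 mm thick; point at the centre of its top face, 12 mm above the bench. Its x points front to back (away from the robot: 'behind' is +x), its y to the left ('right' is -y), turned by up to about 10 degrees. Empty at the start; it and the mat may be either way round, one left and one right of the bench's middle
- batten_a_c (a point): softwood batten, 110 long (its x) x 24 wide (y) x 24 high (z) mm, planed square and pale; point at its centre. It starts lying flat on the black rubber mat. The two battens are identical and interchangeable; the thick, stubby timber offcut (75 x 47 x 47) elsewhere on the bench is not one of them
- batten_b_c (a point): the other softwood batten, 110 long (its x) x 24 wide (y) x 24 high (z) mm, planed square and pale; point at its centre. It starts lying flat on the black rubber mat. The two battens are identical and interchangeable; the thick, stubby timber offcut (75 x 47 x 47) elsewhere on the bench is not one of them
- plaque_c (a point): slate nameplate, 180 long (its x) x 54 wide (y) x 14 thick (z) mm, about 0.38 kg, grey-green, with a pale cut border and leaf sprig on its face (the top, +z); point at its centre. It starts lying flat on the mat, face up. Either end may go left. Gripped across its width at the middle
- tin_c (a point): small oblong metal oil tin with a paper band, closed, standing: 64 long (its x) x 38 wide (y) x 56 high mm, with a black screw cap (22 dia, 9 high) on top, 14 mm off centre towards +x, 65 mm high in all; about 0.16 kg; point on its centre line 28 mm above its foot. It starts standing on the mat
- brush_c (a point): flat paint brush lying flat, 190 long (its x; handle to -x, bristles to +x), 14 thick; point at the middle of its length, 7 mm above what it lies on. There the wooden handle is 24 wide (from 42 mm behind the point to 17 mm ahead); then a 36 wide steel ferrule to 43 mm ahead, then 34 wide dark bristles. The balance point is about at this point. It starts on the mat; either end may point away in the end
- chisel_c (a point): letter-cutting chisel, steel bar 155 long (its x) x 9 x 9 mm, lying crosswise (along the mat's y) on the front part of the mat; point at its centre. Leave it alone
- pencil_c (a point): red flat mason's pencil, 170 long (its x) x 11 x 7 mm, lying crosswise on the mat in front of the chisel; point near its centre. Leave it alone. The black rubber mat under all these is 280 x 400 x 4 mm, so things on it stand 4 mm above the bench
There are look-alikes about, which are no part of the job. What is shaped like the part that bears batten_b_c but grey or turquoise is not meant.

How it is judged:
On the way, in this order (a step that is already met when the one before it is completed fails the run):
1. both battens lie flat on the board, front to back, side by side 5 to 17 cm apart (z of batten_a_c in the frame of board_top between 0.006 and 0.018 m and angle between the x axis of each of batten_a_c, batten_b_c and the x axis of board_top, either way round below 0.26 rad and z of batten_b_c in the frame of board_top between 0.006 and 0.018 m and x of batten_a_c in the frame of board_top between -0.09 and 0.09 m and x of batten_b_c in the frame of board_top between -0.09 and 0.09 m and y of batten_a_c in the frame of board_top between -0.15 and 0.15 m and y of batten_b_c in the frame of board_top between -0.15 and 0.15 m and (y of batten_a_c in the frame of batten_b_c between 0.05 and 0.175 m or y of batten_a_c in the frame of batten_b_c between -0.175 and -0.05 m)), for 0.2 s.
2. the nameplate rests face up across both battens (z of batten_a_c in the frame of board_top between 0.006 and 0.018 m and angle between the x axis of each of batten_a_c, batten_b_c and the x axis of board_top, either way round below 0.26 rad and z of batten_b_c in the frame of board_top between 0.006 and 0.018 m and x of batten_a_c in the frame of board_top between -0.09 and 0.09 m and x of batten_b_c in the frame of board_top between -0.09 and 0.09 m and ((x of batten_a_c in the frame of plaque_c between 0.028 and 0.082 m and x of batten_b_c in the frame of plaque_c between -0.082 and -0.028 m) or (x of batten_b_c in the frame of plaque_c between 0.028 and 0.082 m and x of batten_a_c in the frame of plaque_c between -0.082 and -0.028 m)) and y of batten_a_c in the frame of plaque_c between -0.03 and 0.03 m and y of batten_b_c in the frame of plaque_c between -0.03 and 0.03 m and z of plaque_c in the frame of board_top between 0.025 and 0.037 m and angle between plaque_c's own z axis and vertical below 0.08 rad and angle between the x axis of plaque_c and the y axis of board_top, either way round below 0.2 rad and x of plaque_c in the frame of board_top between -0.07 and 0.07 m and y of plaque_c in the frame of board_top between -0.065 and 0.065 m), for 0.2 s.
At the end, for the whole second after the job is handed in: Battens flat, front to back (15 deg), 28-82 mm either side of the slate's middle; slate level on them, within 11 deg of the board's long side and 65 mm of its centre; tin upright, 40-150 mm behind; brush flat, 100-240 mm right of the slate's middle, front to back (17 deg); all on the board, at rest (all of step 2 and angle between tin_c's own z axis and vertical below 0.1 rad and z of tin_c in the frame of board_top between 0.022 and 0.034 m and x of tin_c in the frame of board_top between 0.02 and 0.135 m and x of tin_c in the frame of plaque_c between -0.075 and 0.075 m and (y of tin_c in the frame of plaque_c between 0.04 and 0.15 m or y of tin_c in the frame of plaque_c between -0.15 and -0.04 m) and z of brush_c in the frame of board_top between 0 and 0.014 m and angle between the x axis of brush_c and the x axis of board_top, either way round below 0.3 rad and y of brush_c in the frame of board_top between -0.172 and -0.06 m and y of brush_c in the frame of plaque_c between -0.085 and 0.085 m and x of brush_c in the frame of board_top between -0.06 and 0.06 m and (x of brush_c in the frame of plaque_c between 0.1 and 0.24 m or x of brush_c in the frame of plaque_c between -0.24 and -0.1 m) and linear speed of each of batten_a, batten_b, plaque, tin, brush below 0.02 m/s); the robot touches nothing.
It fails at once if the chisel or the pencil is shifted by more than 25 mm (distance of any of chisel_c, pencil_c from where it was at the start of the episode above 0.025 m).
It fails at once if the slate is dropped (falls freely faster than 0.6 m/s, about 2 cm) (linear speed of plaque above 0.6 m/s and contact force between the fingers and plaque below 0.3 N).
It also fails if it takes over 144 s, if anything falls off the work surface, if the arm or the gripper's body presses on something with over 40 N, if the wrist force passes 120 N, or if a joint passes its speed limit or range.

## Working session

There is one attempt and no reset: what is moved stays moved. The work goes in short steps, Python scripts to look and compute and a shell command to move; the robot and the scene stay as the last step left them, time stands still between calls to the robot, and variables do not carry over. Pictures are saved under pics/ and viewed, at most 14 in all, crops included, and the job is handed in when it is done.

```bash
mkdir -p pics; ls
python3 - <<'E'
from cell import get_obs, grab_frame, calibration, manip
import cv2, numpy as np
o=get_obs(); print(o['t'],o['tcp_pos'],o['orientation'],o['width'],manip.tips_ahead)
for n in ('top','scene'):
    f=grab_frame(n); cv2.imwrite(f'pics/{n}0.png',cv2.resize(f[:,:,::-1],(800,600),interpolation=cv2.INTER_CUBIC))
    c=calibration(n); print(n,{k:np.round(v,3).tolist() for k,v in c.items()})
c=calibration('wrist'); print({k:np.round(v,3).tolist() for k,v in c.items()})
E
```

```text
pics
0.0 [0.23356236 0.52484096 0.24144719] [ 2.07884694e-01  9.78152906e-01 -8.69198881e-04 -3.00485827e-04] 0.08532590856278938 0.011
top {'fx': 445.789, 'fy': 445.789, 'cx': 257.179, 'cy': 185.726, 'extrinsics': [[-0.022, -0.998, 0.064, 0.329], [-1.0, 0.022, 0.001, 0.009], [-0.002, -0.064, -0.998, 1.167], [0.0, 0.0, 0.0, 1.0]]}
scene {'fx': 420.818, 'fy': 420.818, 'cx': 255.131, 'cy': 188.936, 'extrinsics': [[0.704, 0.391, -0.593, 1.051], [0.71, -0.388, 0.588, -0.621], [0.0, -0.835, -0.551, 0.631], [0.0, 0.0, 0.0, 1.0]]}
{'fx': 288.127, 'fy': 288.127, 'cx': 250.445, 'cy': 197.345, 'hand_eye': [[0.001, -0.945, -0.328, 0.085], [1.0, 0.001, 0.0, 0.0], [-0.0, -0.328, 0.945, -0.131], [0.0, 0.0, 0.0, 1.0]]}
```

View pics/top0.png

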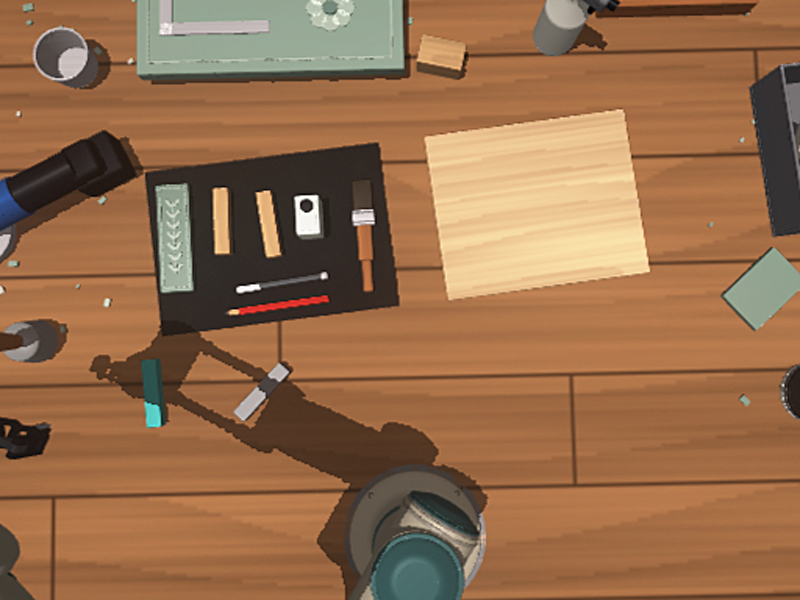

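View pics/scene0.png

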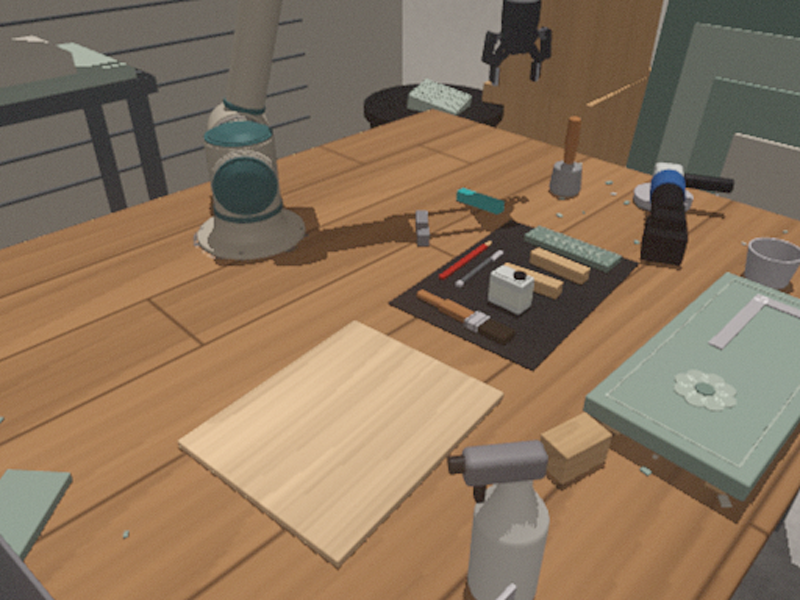

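The top view shows the mat on the left with, from left to right, plaque (174,238), battens (221,220) and (268,224), tin (308,215), brush (364,235), chisel and pencil in front. The board is on the right at (537,205). I'll segment these for poses.

```bash
cat > h.py <<'E'
from cell import get_obs, grab_frame, calibration, manip
import cv2, numpy as np
from scipy.spatial.transform import Rotation as R
def cam(name):
    c=calibration(name); K=np.array([[c['fx'],0,c['cx']],[0,c['fy'],c['cy']],[0,0,1]])
    if name=='wrist':
        o=get_obs(); T=np.eye(4); T[:3,:3]=R.from_quat(o['orientation']).as_matrix(); T[:3,3]=o['tcp_pos']; T=T@np.array(c['hand_eye'])
    else: T=np.array(c['extrinsics'])
    return K,T
def world(K,T,px,z):
    px=np.atleast_2d(px).astype(float); d=np.c_[px,np.ones(len(px))]@np.linalg.inv(K).T@T[:3,:3].T
    return T[:3,3]+d*((z-T[2,3])/d[:,2])[:,None]
def pix(K,T,P):
    p=(np.atleast_2d(P)-T[:3,3])@T[:3,:3]; p=p@K.T; return p[:,:2]/p[:,2:]
def rect(W):
    (c,s,a)=cv2.minAreaRect((W[:,:2]*1000).astype(np.float32)); 
    if s[0]<s[1]: s=s[::-1]; a+=90
    return np.round(c,1),np.round(s,1),round((a+90)%180-90,1)
def go(x,y,z,yaw):   # yaw deg of closing axis (tool y) in world, mod 180; mm
    o=get_obs(); M=R.from_quat(o['orientation']).as_matrix()
    cur=np.degrees(np.arctan2(M[1,1],M[0,1])); d=(yaw-cur+90)%180-90
    M2=M@R.from_rotvec([0,0,-np.radians(d)]).as_matrix()
    t=M2.T@(np.array([x,y,z])-o['tcp_pos']*1000)
    print(f"t={o['t']:.1f} tcp {np.round(o['tcp_pos']*1000,1)} tilt {np.round(np.degrees(M[:2,2]),2)} yaw {cur:.1f} q6 {o['joint_pos'][5]:.2f} w {o['width']*1000:.1f} | rz {-np.radians(d):.3f} then t {np.round(t,1)}")
E
python3 - <<'E'
from h import *
K,T=cam('top'); im=cv2.imread('pics/top0.png'); im=cv2.resize(im,(512,384),interpolation=cv2.INTER_AREA)
hsv=cv2.cvtColor(im,cv2.COLOR_BGR2HSV); s=.64
def seg(box,lo,hi,z,name):
    x0,y0,x1,y1=[int(v*s) for v in box]; m=cv2.inRange(hsv[y0:y1,x0:x1],lo,hi)
    n,l,st,_=cv2.connectedComponentsWithStats(m); k=1+np.argmax(st[1:,4]); q=np.argwhere(l==k)[:,::-1]+[x0,y0]
    print(name,*rect(world(K,T,q,z)))
seg((410,95,665,310),(10,40,170),(30,150,255),.012,'board')
seg((150,170,200,305),(30,15,60),(95,120,255),.018,'plaque')
seg((205,178,240,262),(5,60,120),(30,255,255),.028,'batA')
seg((248,182,288,262),(5,60,120),(30,255,255),.028,'batB')
seg((285,180,330,248),(0,0,130),(180,70,255),.06,'tin')
seg((345,175,382,300),(0,60,90),(25,255,255),.018,'handle')
print('brush ends',world(K,T,np.array([[361,181],[368,291]])*s,.013))
E
```

```text
board [ 536.8 -218.9] [426.3 335.2] 88.7
plaque [499.3 387.3] [181.6  55.7] 2.8
batA [524.6 306.9] [110.4  25.1] 1.9
batB [517.6 229. ] [110.8  25.5] 8.6
tin [525.2 159.9] [64.2 38.4] 2.2
handle [458.5  69.3] [110.5  24.5] 2.8
brush ends [[0.58834185 0.07425934 0.013     ]
 [0.40330897 0.06597139 0.013     ]]
```

```bash
cat >> h.py <<'E'
def board():
    K,T=cam('top'); W=world(K,T,np.array([[425,137],[624,110],[649,271],[448,299]])*.64,.012)*1000
    c=W.mean(0); v=(W[0]+W[1]-W[2]-W[3]); a=np.arctan2(v[1],v[0]); u=W[0]+W[3]-W[1]-W[2]; b=np.arctan2(u[1],u[0])-np.pi/2
    return c[:2],(a+b)/2,W
def onboard(x,y):
    c,a,_=board(); return c+np.array([[np.cos(a),-np.sin(a)],[np.sin(a),np.cos(a)]])@[x,y]
E
python3 - <<'E'
from h import *
c,a,W=board(); print(c,np.degrees(a),[np.linalg.norm(W[i]-W[i-1]).round(1) for i in range(4)])
for n,p in dict(bL=(-20,70),bR=(-20,-40),pl=(-20,15),tin=(85,15),br=(0,-125)).items(): print(n,onboard(*p).round(1))
go(524.6,306.9,120,91.9)
E
```

```text
[ 543.69328277 -218.69370028] 6.521226411501961 [np.float64(275.8), np.float64(339.1), np.float64(275.2), np.float64(337.6)]
bL [ 515.9 -151.4]
bR [ 528.4 -260.7]
pl [ 522.1 -206.1]
tin [ 626.4 -194.1]
br [ 557.9 -342.9]
t=0.1 tcp [233.6 524.9 241.5] tilt [-0.05 -0.08] yaw 66.0 q6 -0.12 w 85.4 | rz -0.452 then t [-283.7 -227.4  121.6]
```

```bash
python3 -m pendant '[[[0,0,-0.113,0,0,0,60],[0,0,-0.113,0,0,0,60],[0,0,-0.113,0,0,0,60],[0,0,-0.113,0,0,0,60],[0,0,0,-28.4,-22.7,0,60],[0,0,0,-28.4,-22.7,0,60],[0,0,0,-28.4,-22.7,0,60],[0,0,0,-28.4,-22.7,0,60],[0,0,0,-28.4,-22.7,0,60],[0,0,0,-28.4,-22.7,0,60],[0,0,0,-28.4,-22.7,0,60],[0,0,0,-28.4,-22.7,0,60],[0,0,0,-28.4,-22.7,0,60],[0,0,0,-28.4,-22.7,0,60],[0,0,0,0,0,24,60],[0,0,0,0,0,24,60],[0,0,0,0,0,24,60],[0,0,0,0,0,24,60],[0,0,0,0,0,24,60],[0,0,0,0,0,0,60]]]' 30
python3 - <<'E'
from h import *
go(524.6,306.9,18,91.9)
K,T=cam('wrist'); f=grab_frame('wrist')[:,:,::-1].copy()
for (x,y,a) in ((524.6,306.9,1.9),(517.6,229,8.6)):
    r=cv2.boxPoints(((x,y),(110,24),a)); p=pix(K,T,np.c_[r/1000,[.028]*4]); cv2.polylines(f,[p.astype(int)],True,(0,0,255))
cv2.imwrite('pics/w1.png',f)
E
```

```text
t: 1.77
tcp_pos: [0.5217, 0.3061, 0.117]
orientation: [-0.016, 1.0, -0.002, -0.005]
ft_force: [-1.1, -0.1, -0.5]
width: 0.0599
gripper_force: 0.0
t=1.8 tcp [521.7 306.1 117. ] tilt [-0.58 -0.25] yaw 91.9 q6 -1.19 w 59.9 | rz -0.000 then t [-3.9  1.1 98.9]
```

View pics/w1.png

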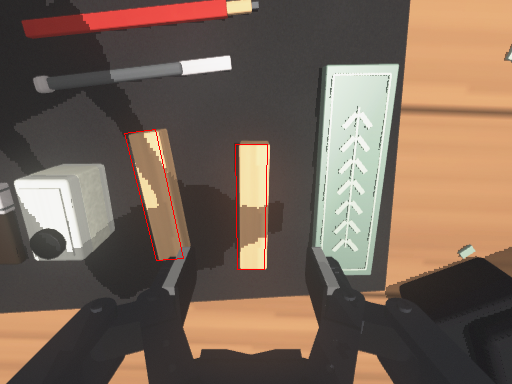

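The wrist view confirms it: the batten A outline (red) fits the batten at (253,205), and batten B fits to within 2 px. Now I'll descend and grip.

```bash
python3 -m pendant '[[[0,0,0,-1,0,25,60],[0,0,0,0,0,25,60],[0,0,0,0,0,25,60],[0,0,0,0,0,17,60],[0,0,0,0,0,10,60],[0,0,0,0,0,0,60],[0,0,0,0,0,0,15],[0,0,0,0,0,0,15],[0,0,0,0,0,0,15],[0,0,0,0,0,0,15],[0,0,0,0,0,0,15],[0,0,0,0,0,0,15],[0,0,0,0,0,0,15],[0,0,0,0,0,-10,15],[0,0,0,0,0,-20,15],[0,0,0,0,0,-30,15],[0,0,0,0,0,-30,15],[0,0,0,0,0,0,15]]]' 40
python3 -c "
from h import *
go(515.9,-151.4,110,96.5)"
```

```text
t: 3.32
tcp_pos: [0.5298, 0.3096, 0.1171]
orientation: [-0.017, 1.0, 0.002, 0.005]
ft_force: [0.8, -0.1, 0.3]
width: 0.0228
gripper_force: 39.7
t=3.3 tcp [529.8 309.6 117.1] tilt [0.62 0.28] yaw 91.9 q6 -1.19 w 22.8 | rz -0.080 then t [  66.  -456.5    4.7]
```

```bash
python3 -m pendant '[[[0,0,-0.08,0,0,0,15],[0,0,0,5.5,-25,0,15],[0,0,0,5.5,-38,0,15],[0,0,0,5.5,-38,0,15],[0,0,0,5.5,-38,0,15],[0,0,0,5.5,-38,0,15],[0,0,0,5.5,-38,0,15],[0,0,0,5.5,-38,0,15],[0,0,0,5.5,-38,0,15],[0,0,0,5.5,-38,0,15],[0,0,0,5.5,-38,0,15],[0,0,0,5.5,-38,0,15],[0,0,0,5.5,-33,0,15],[0,0,0,0,-18,0,15],[0,0,0,0,0,0,15],[0,0,0,0,0,0,15],[0,0,0,0,0,0,15],[0,0,0,0,0,0,15]]]' 40
python3 -c "
from h import *
go(515.9,-151.4,27,96.5)"
```

```text
t: 4.82
tcp_pos: [0.5118, -0.1512, 0.1103]
orientation: [-0.057, 0.998, 0.0, -0.0]
ft_force: [0.7, 0.1, -1.2]
width: 0.0234
gripper_force: 39.7
t=4.8 tcp [ 511.8 -151.2  110.3] tilt [-0.03  0.05] yaw 96.6 q6 -2.10 w 23.4 | rz 0.001 then t [-4.1 -0.7 83.3]
```

```bash
python3 -m pendant '[[[0,0,0,-4,0,25,15],[0,0,0,0,0,25,15],[0,0,0,0,0,17,15],[0,0,0,0,0,9,15],[0,0,0,0,0,4,15],[0,0,0,0,0,2,15],[0,0,0,0,0,0,15],[0,0,0,0,0,0,15],[0,0,0,0,0,0,50],[0,0,0,0,0,0,50],[0,0,0,0,0,0,50],[0,0,0,0,0,0,50],[0,0,0,0,0,-15,50],[0,0,0,0,0,-30,50],[0,0,0,0,0,-35,50],[0,0,0,0,0,-10,50],[0,0,0,0,0,0,50],[0,0,0,0,0,0,50]]]' 40
python3 -c "
from h import *
go(517.6,229,120,98.6)"
```

```text
t: 6.32
tcp_pos: [0.5162, -0.1522, 0.1183]
orientation: [-0.057, 0.998, -0.0, 0.0]
ft_force: [0.4, 0.3, -0.4]
width: 0.05
gripper_force: 0.0
t=6.3 tcp [ 516.2 -152.2  118.3] tilt [ 0.04 -0.01] yaw 96.5 q6 -2.10 w 50.0 | rz -0.037 then t [-58.4 376.7  -1.8]
```

```bash
python3 -m pendant '[[[0,0,-0.037,0,0,0,50],[0,0,0,-5,25,0,50],[0,0,0,-6,38,0,50],[0,0,0,-6,38,0,50],[0,0,0,-6,38,0,50],[0,0,0,-6,38,0,50],[0,0,0,-6,38,0,50],[0,0,0,-6,38,0,50],[0,0,0,-6,38,0,50],[0,0,0,-6,38,0,50],[0,0,0,-5,28,0,50],[0,0,0,0,20,0,50],[0,0,0,0,0,0,50],[0,0,0,0,0,0,50],[0,0,0,0,0,0,50],[0,0,0,0,0,0,50]]]' 40
python3 -c "
from h import *
go(517.6,229,20,98.6)"
```

```text
t: 7.65
tcp_pos: [0.5166, 0.2279, 0.1173]
orientation: [-0.074, 0.997, -0.0, -0.001]
ft_force: [-0.5, -0.7, 0.7]
width: 0.0496
gripper_force: 0.0
t=7.7 tcp [516.6 227.9 117.3] tilt [-0.11 -0.06] yaw 98.5 q6 -1.43 w 49.6 | rz -0.001 then t [-1.3  1.  97.3]
```

```bash
python3 -m pendant '[[[0,0,0,-1,1,25,50],[0,0,0,0,0,25,50],[0,0,0,0,0,25,50],[0,0,0,0,0,15,50],[0,0,0,0,0,7,50],[0,0,0,0,0,0,50],[0,0,0,0,0,0,15],[0,0,0,0,0,0,15],[0,0,0,0,0,0,15],[0,0,0,0,0,0,15],[0,0,0,0,0,0,15],[0,0,0,0,0,0,15],[0,0,0,0,0,-10,15],[0,0,0,0,0,-20,15],[0,0,0,0,0,-30,15],[0,0,0,0,0,-30,15],[0,0,0,0,0,0,15],[0,0,0,0,0,0,15],[0,0,0,0,0,0,15]]]' 40
python3 -c "
from h import *
go(528.4,-260.7,110,96.5)"
```

```text
t: 9.23
tcp_pos: [0.5174, 0.2294, 0.1109]
orientation: [-0.074, 0.997, -0.0, -0.001]
ft_force: [0.8, -0.3, -0.3]
width: 0.0227
gripper_force: 40.1
t=9.2 tcp [517.4 229.4 110.9] tilt [-0.06 -0.02] yaw 98.5 q6 -1.43 w 22.7 | rz 0.036 then t [  44.6 -488.2    1.1]
```

```bash
python3 -m pendant '[[[0,0,0.036,0,0,0,15],[0,0,0,3,-25,0,15],[0,0,0,3.5,-38,0,15],[0,0,0,3.5,-38,0,15],[0,0,0,3.5,-38,0,15],[0,0,0,3.5,-38,0,15],[0,0,0,3.5,-38,0,15],[0,0,0,3.5,-38,0,15],[0,0,0,3.5,-38,0,15],[0,0,0,3.5,-38,0,15],[0,0,0,3.5,-38,0,15],[0,0,0,3.5,-38,0,15],[0,0,0,3.5,-38,0,15],[0,0,0,3,-30,0,15],[0,0,0,0,-15,0,15],[0,0,0,0,0,0,15],[0,0,0,0,0,0,15],[0,0,0,0,0,0,15],[0,0,0,0,0,0,15]]]' 40
python3 -c "
from h import *
go(528.4,-260.7,29.2,96.5)"
```

```text
t: 10.82
tcp_pos: [0.5288, -0.2574, 0.1107]
orientation: [-0.058, 0.998, 0.001, -0.001]
ft_force: [0.1, 0.4, 0.1]
width: 0.0231
gripper_force: 40.1
t=10.8 tcp [ 528.8 -257.4  110.7] tilt [-0.08  0.1 ] yaw 96.6 q6 -2.26 w 23.1 | rz 0.002 then t [ 0.6 -3.4 81.5]
```

```bash
python3 -m pendant '[[[0,0,0,0,-2,25,15],[0,0,0,0,0,25,15],[0,0,0,0,0,17,15],[0,0,0,0,0,9,15],[0,0,0,0,0,4,15],[0,0,0,0,0,2,15],[0,0,0,0,0,0,15],[0,0,0,0,0,0,15],[0,0,0,0,0,0,50],[0,0,0,0,0,0,50],[0,0,0,0,0,0,50],[0,0,0,0,0,0,50],[0,0,0,0,0,-15,50],[0,0,0,0,0,-30,50],[0,0,0,0,0,-35,50],[0,0,0,0,0,-10,50],[0,0,0,0,0,0,85],[0,0,0,0,0,0,85]]]' 40
python3 -c "
from h import *
go(499.3,387.3,120,92.8)"
```

```text
t: 12.32
tcp_pos: [0.5295, -0.2614, 0.1191]
orientation: [-0.057, 0.998, -0.0, 0.0]
ft_force: [-0.4, 0.7, -0.8]
width: 0.0724
gripper_force: 0.0
t=12.3 tcp [ 529.5 -261.4  119.1] tilt [ 0.02 -0.  ] yaw 96.5 q6 -2.26 w 72.4 | rz 0.065 then t [ -1.5 649.4  -0.9]
```

```bash
python3 -m pendant '[[[0,0,0.065,0,0,0,78],[0,0,0,0,25,0,78],[0,0,0,0,39,0,78],[0,0,0,0,39,0,78],[0,0,0,0,39,0,78],[0,0,0,0,39,0,78],[0,0,0,0,39,0,78],[0,0,0,0,39,0,78],[0,0,0,0,39,0,78],[0,0,0,0,39,0,78],[0,0,0,0,39,0,78],[0,0,0,0,39,0,78],[0,0,0,0,39,0,78],[0,0,0,0,39,0,78],[0,0,0,0,39,0,78],[0,0,0,0,39,0,78],[0,0,0,0,39,0,78],[0,0,0,0,30,0,78],[0,0,0,0,10,0,78],[0,0,0,0,0,0,78]]]' 40
python3 - <<'E'
from h import *
f=grab_frame('top')[:,:,::-1].copy(); go(499.3,387.3,17,92.8)
K,T=cam('top'); hsv=cv2.cvtColor(f,cv2.COLOR_BGR2HSV)
big=cv2.resize(f[50:210,60:430],None,fx=2,fy=2,interpolation=cv2.INTER_CUBIC); cv2.imwrite('pics/t1.png',big)
K,T=cam('wrist'); f=grab_frame('wrist')[:,:,::-1].copy()
r=cv2.boxPoints(((499.3,387.3),(180,54),2.8)); p=pix(K,T,np.c_[r/1000,[.018]*4]); cv2.polylines(f,[p.astype(int)],True,(0,0,255)); cv2.imwrite('pics/w2.png',f)
E
```

```text
t: 13.98
tcp_pos: [0.4961, 0.3896, 0.1166]
orientation: [-0.026, 1.0, -0.001, -0.002]
ft_force: [-0.5, 0.1, 0.1]
width: 0.0781
gripper_force: 0.0
t=14.0 tcp [496.2 387.6 116.9] tilt [-0.19 -0.17] yaw 92.9 q6 -1.07 w 78.1 | rz 0.003 then t [-3.4 -0.1 99.9]
```

View pics/t1.png

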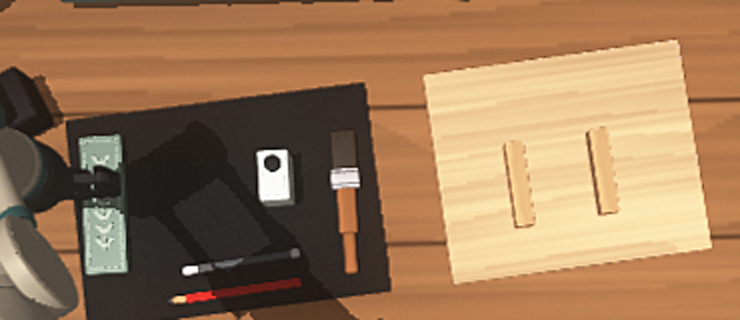

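View pics/w2.png

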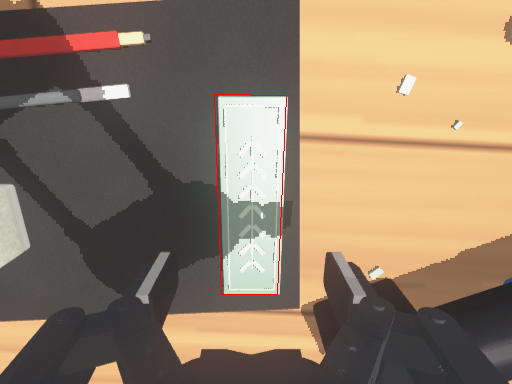

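The left and right battens lie on the board at crop (519,183) and (602,170), front to back. The slate outline in the wrist view fits within a pixel or two. Now I'll grip the slate.

```bash
python3 -m pendant '[[[0,0,0,-2,0,25,78],[0,0,0,0,0,25,78],[0,0,0,0,0,25,78],[0,0,0,0,0,18,78],[0,0,0,0,0,9,78],[0,0,0,0,0,0,78],[0,0,0,0,0,0,40],[0,0,0,0,0,0,40],[0,0,0,0,0,0,40],[0,0,0,0,0,0,40],[0,0,0,0,0,0,40],[0,0,0,0,0,0,40],[0,0,0,0,0,0,40]]]' 90
python3 -c "
from h import *
go(499.3,387.3,14.5,92.8)"
```

```text
t: 15.17
tcp_pos: [0.5008, 0.3882, 0.0196]
orientation: [-0.025, 1.0, 0.001, 0.002]
ft_force: [-0.4, -2.4, 6.2]
width: 0.0508
gripper_force: 94.5
t=15.2 tcp [500.8 388.2  19.6] tilt [0.2  0.09] yaw 92.8 q6 -1.07 w 50.8 | rz 0.000 then t [ 1.6 -0.8  5.1]
```

```bash
python3 -m pendant '[[[0,0,0,0,0,-4,40],[0,0,0,0,0,-6,40],[0,0,0,0,0,-10,40],[0,0,0,0,0,0,40],[0,0,0,0,0,0,40]]]'
python3 - <<'E'
from h import *
p=onboard(-20,15); go(*p,110,6.5)
cv2.imwrite('pics/s1.png',cv2.resize(grab_frame('scene')[90:210,230:440,::-1],None,fx=3,fy=3))
E
```

```text
t: 15.58
tcp_pos: [0.5001, 0.3883, 0.0382]
orientation: [-0.025, 1.0, 0.001, 0.001]
ft_force: [0.6, -0.5, -4.4]
width: 0.0506
gripper_force: 94.3
t=15.6 tcp [500.1 388.3  38.2] tilt [0.1  0.06] yaw 92.8 q6 -1.07 w 50.6 | rz 1.507 then t [-593.   -45.3  -72.4]
```

View pics/s1.png

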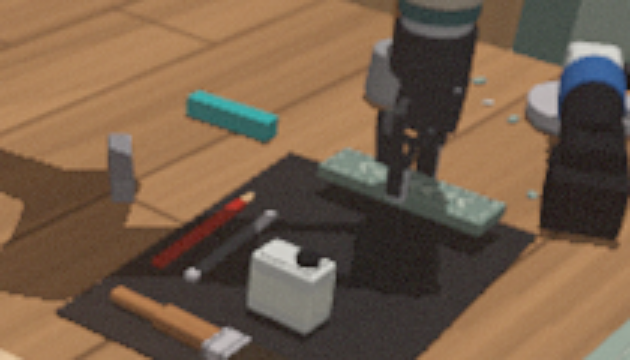

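The slate is level in the grip at crop (410,190), clear of the grinder. Lift, move away from the grinder, then turn.

```bash
python3 -m pendant '[[[0,0,0,0,0,-15,40],[0,0,0,0,0,-25,40],[0,0,0,0,0,-25,40],[0,0,0,0,-12,-10,40],[0,0,0,0,-28,0,40],[0,0,0,0,-28,0,40],[0,0,0,0,-28,0,40],[0,0,0,0,-12,0,40],[0,0,0.07,0,0,0,40],[0,0,0.12,0,0,0,40],[0,0,0.12,0,0,0,40],[0,0,0.12,0,0,0,40],[0,0,0.12,0,0,0,40],[0,0,0.12,0,0,0,40],[0,0,0.12,0,0,0,40],[0,0,0.12,0,0,0,40],[0,0,0.12,0,0,0,40],[0,0,0.12,0,0,0,40],[0,0,0.12,0,0,0,40],[0,0,0.12,0,0,0,40]]]'
python3 -c "
from h import *
p=onboard(-20,15); go(*p,110,6.5)"
```

```text
t: 17.3
tcp_pos: [0.5043, 0.2793, 0.1115]
orientation: [0.624, 0.782, -0.001, -0.0]
ft_force: [-0.3, -1.0, -4.8]
width: 0.0504
gripper_force: 95.0
t=17.3 tcp [504.3 279.3 111.5] tilt [-0.08 -0.03] yaw 12.8 q6 0.16 w 50.4 | rz 0.110 then t [-484.3  -37.3    1.7]
```

```bash
python3 -m pendant '[[[0,0,0.11,0,0,0,40],[0,0,0,-16,-1,0,40],[0,0,0,-28,-2.3,0,40],[0,0,0,-34,-2.6,0,40],[0,0,0,-34,-2.6,0,40],[0,0,0,-34,-2.6,0,40],[0,0,0,-34,-2.6,0,40],[0,0,0,-34,-2.6,0,40],[0,0,0,-34,-2.6,0,40],[0,0,0,-34,-2.6,0,40],[0,0,0,-34,-2.6,0,40],[0,0,0,-34,-2.6,0,40],[0,0,0,-34,-2.6,0,40],[0,0,0,-34,-2.6,0,40],[0,0,0,-34,-2.6,0,40],[0,0,0,-20,-1,0,40],[0,0,0,-12,0,0,40],[0,0,0,0,0,0,40],[0,0,0,0,0,0,40],[0,0,0,0,0,0,40]]]'
python3 - <<'E'
from h import *
p=onboard(-20,15); go(*p,51,6.5)
f=grab_frame('top')[100:200,250:430,::-1]; cv2.imwrite('pics/t2.png',cv2.resize(f,None,fx=4,fy=4,interpolation=cv2.INTER_CUBIC))
E
```

```text
t: 18.97
tcp_pos: [0.5268, -0.2032, 0.1118]
orientation: [0.663, 0.748, 0.0, -0.001]
ft_force: [-0.4, -0.1, -4.8]
width: 0.0509
gripper_force: 95.0
t=19.0 tcp [ 526.8 -203.2  111.8] tilt [-0.08  0.11] yaw 6.9 q6 -0.61 w 50.9 | rz 0.007 then t [-2.5 -4.9 60.8]
```

View pics/t2.png

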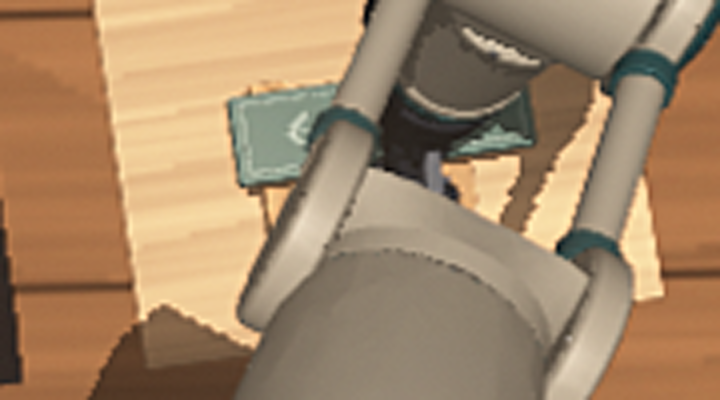

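The slate is above the left batten (265,190) and the right one, aligned with the board. Lower gently.

```bash
python3 -m pendant '[[[0,0,0,-2.5,-5,10,40],[0,0,0,0,0,15,40],[0,0,0,0,0,12,40],[0,0,0,0,0,8,40],[0,0,0,0,0,5,40],[0,0,0,0,0,3,40],[0,0,0,0,0,2,40],[0,0,0,0,0,2,40],[0,0,0,0,0,1,40],[0,0,0,0,0,0,40],[0,0,0,0,0,0,40]]]'
python3 -c "
from h import *
p=onboard(-20,15); go(*p,50,6.5)"
```

```text
t: 19.93
tcp_pos: [0.5231, -0.208, 0.0546]
orientation: [0.663, 0.748, 0.0, 0.0]
ft_force: [0.8, -0.2, -4.4]
width: 0.0506
gripper_force: 95.0
t=19.9 tcp [ 523.1 -208.    54.6] tilt [ 0.03 -0.01] yaw 6.9 q6 -0.62 w 50.6 | rz 0.006 then t [ 2.1 -0.8  4.6]
```

```bash
python3 -m pendant '[[[0,0,0,0,0,1,40],[0,0,0,0,0,1,40],[0,0,0,0,0,1,40],[0,0,0,0,0,0,40],[0,0,0,0,0,0,40]]]'
```

```text
t: 20.35
tcp_pos: [0.523, -0.208, 0.0517]
orientation: [0.663, 0.748, 0.0, 0.0]
ft_force: [-1.2, 1.1, 0.8]
width: 0.0508
gripper_force: 95.5
```

```bash
python3 -m pendant '[[[0,0,0,0,0,0.5,40],[0,0,0,0,0,0,40],[0,0,0,0,0,0,54],[0,0,0,0,0,0,58],[0,0,0,0,0,0,75],[0,0,0,0,0,0,75],[0,0,0,0,0,0,75],[0,0,0,0,0,-15,75],[0,0,0,0,0,-30,75],[0,0,0,0,0,-30,75],[0,0,0,0,0,-20,75],[0,0,0,0,0,0,65],[0,0,0,0,0,0,65]]]' 60
python3 -c "
from h import *
go(525.2,159.9,150,92.2)"
```

```text
t: 21.43
tcp_pos: [0.5236, -0.2083, 0.147]
orientation: [0.663, 0.748, 0.0, 0.002]
ft_force: [0.5, -1.1, -0.5]
width: 0.0651
gripper_force: 0.0
t=21.4 tcp [ 523.6 -208.3  147. ] tilt [ 0.16 -0.08] yaw 6.9 q6 -0.62 w 65.1 | rz -1.489 then t [-15.7 367.8  -3.5]
```

```bash
python3 -m pendant '[[[0,0,-0.12,0,0,0,65],[0,0,-0.12,0,0,0,65],[0,0,-0.12,0,0,0,65],[0,0,-0.12,0,0,0,65],[0,0,-0.12,0,0,0,65],[0,0,-0.12,0,0,0,65],[0,0,-0.12,0,0,0,65],[0,0,-0.12,0,0,0,65],[0,0,-0.12,0,0,0,65],[0,0,-0.12,0,0,0,65],[0,0,-0.12,0,0,0,65],[0,0,-0.12,0,0,0,65],[0,0,-0.05,0,0,0,65],[0,0,0,-2,30,0,65],[0,0,0,-2,39,0,65],[0,0,0,-2,39,0,65],[0,0,0,-2,39,0,65],[0,0,0,-2,39,0,65],[0,0,0,-2,39,0,65],[0,0,0,-2,39,0,65]]]' 60
python3 -m pendant '[[[0,0,0,-1,39,0,65],[0,0,0,-1,39,0,65],[0,0,0,0,18,0,65],[0,0,0,0,8,0,65],[0,0,0,0,0,0,65],[0,0,0,0,0,0,65],[0,0,0,0,0,0,65]]]' 60
python3 - <<'E'
from h import *
go(525.2,159.9,50,92.2)
f=grab_frame('top')[100:200,250:430,::-1]; cv2.imwrite('pics/t3.png',cv2.resize(f,None,fx=3,fy=3,interpolation=cv2.INTER_CUBIC))
K,T=cam('wrist'); f=grab_frame('wrist')[:,:,::-1].copy()
r=cv2.boxPoints(((525.2,159.9),(64,38),2.2)); p=pix(K,T,np.c_[r/1000,[.060]*4]); cv2.polylines(f,[p.astype(int)],True,(0,0,255)); cv2.imwrite('pics/w3.png',f)
E
```

```text
t: 23.1
tcp_pos: [0.5251, 0.0583, 0.144]
orientation: [-0.019, 1.0, 0.0, -0.002]
ft_force: [1.1, 0.6, -0.2]
width: 0.0648
gripper_force: 0.0
t: 23.68
tcp_pos: [0.5243, 0.159, 0.1452]
orientation: [-0.019, 1.0, -0.0, -0.001]
ft_force: [-0.4, 0.0, 0.1]
width: 0.065
gripper_force: 0.0
t=23.7 tcp [524.3 159.  145.2] tilt [-0.07 -0.06] yaw 92.2 q6 -1.44 w 65.0 | rz -0.000 then t [-1.1  0.9 95.2]
```

View pics/t3.png

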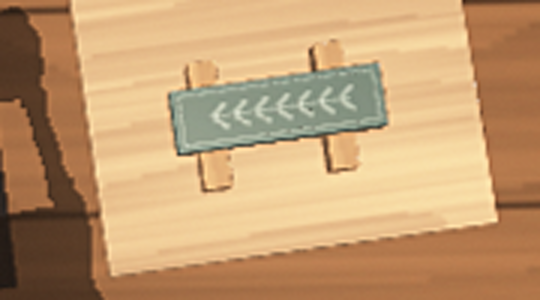

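View pics/w3.png

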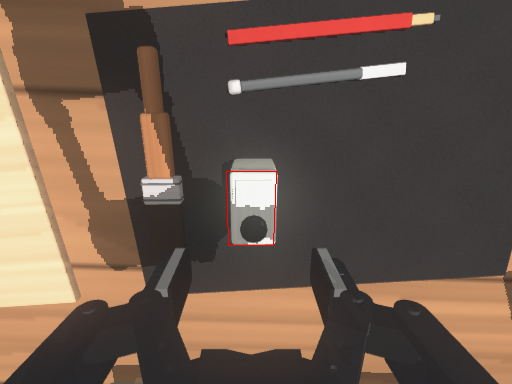

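The slate sits across both battens with balanced overhang. The tin outline fits the tin at (252,208). Grip the tin.

```bash
python3 -m pendant '[[[0,0,0,-1,1,25,65],[0,0,0,0,0,30,65],[0,0,0,0,0,30,65],[0,0,0,0,0,17,65],[0,0,0,0,0,8,65],[0,0,0,0,0,0,65],[0,0,0,0,0,0,25],[0,0,0,0,0,0,25],[0,0,0,0,0,0,25],[0,0,0,0,0,0,25],[0,0,0,0,0,0,25],[0,0,0,0,0,0,25],[0,0,0,0,0,-10,25],[0,0,0,0,0,-25,25],[0,0,0,0,0,-35,25],[0,0,0,0,0,-30,25],[0,0,0,0,0,0,25],[0,0,0,0,0,0,25],[0,0,0,0,0,0,25],[0,0,0,0,0,0,25]]]' 50
python3 -c "
from h import *
p=onboard(85,15); go(*p,135,96.5)"
```

```text
t: 25.45
tcp_pos: [0.5239, 0.1613, 0.1344]
orientation: [-0.02, 1.0, -0.0, -0.002]
ft_force: [-0.4, 0.2, -2.0]
width: 0.0374
gripper_force: 50.8
t=25.4 tcp [523.9 161.3 134.4] tilt [-0.2  -0.03] yaw 92.3 q6 -1.44 w 37.4 | rz -0.074 then t [ -61.6 -364.8   -0.8]
```

```bash
python3 -m pendant '[[[0,0,-0.074,0,0,0,25],[0,0,0,-5,-20,0,25],[0,0,0,-6,-34,0,25],[0,0,0,-6,-34,0,25],[0,0,0,-6,-34,0,25],[0,0,0,-6,-34,0,25],[0,0,0,-6,-34,0,25],[0,0,0,-6,-34,0,25],[0,0,0,-6,-34,0,25],[0,0,0,-6,-34,0,25],[0,0,0,-6,-34,0,25],[0,0,0,-4,-25,0,25],[0,0,0,0,-14,0,25],[0,0,0,0,0,0,25],[0,0,0,0,0,0,25],[0,0,0,0,0,0,25],[0,0,0,0,0,0,25],[0,0,0,0,0,0,25]]]' 50
python3 -c "
from h import *
p=onboard(85,15); go(*p,42.7,96.5)"
```

```text
t: 26.95
tcp_pos: [0.6289, -0.1922, 0.1359]
orientation: [-0.057, 0.998, 0.0, -0.0]
ft_force: [0.6, 0.4, -1.2]
width: 0.0371
gripper_force: 50.9
t=26.9 tcp [ 628.9 -192.2  135.9] tilt [-0.02  0.04] yaw 96.6 q6 -2.09 w 37.1 | rz 0.002 then t [ 2.7 -1.7 93.2]
```

```bash
python3 -m pendant '[[[0,0,0,2,-2,20,25],[0,0,0,0,0,30,25],[0,0,0,0,0,22,25],[0,0,0,0,0,11,25],[0,0,0,0,0,5,25],[0,0,0,0,0,2,25],[0,0,0,0,0,1.5,25],[0,0,0,0,0,0,25],[0,0,0,0,0,0,25]]]'
python3 -c "
from h import *
p=onboard(85,15); go(*p,42.7,96.5)"
```

```text
t: 27.7
tcp_pos: [0.6286, -0.1967, 0.0456]
orientation: [-0.057, 0.998, -0.001, 0.001]
ft_force: [-0.4, -1.3, -1.0]
width: 0.0374
gripper_force: 50.8
t=27.7 tcp [ 628.6 -196.7   45.6] tilt [ 0.16 -0.07] yaw 96.5 q6 -2.09 w 37.4 | rz -0.000 then t [1.9 2.8 2.9]
```

```bash
python3 -m pendant '[[[0,0,0,0,0,1,25],[0,0,0,0,0,1,25],[0,0,0,0,0,0,25],[0,0,0,0,0,0,25]]]'; python3 -m pendant '[[[0,0,0,0,0,0.5,25],[0,0,0,0,0,0,25],[0,0,0,0,0,0,45],[0,0,0,0,0,0,65],[0,0,0,0,0,0,65],[0,0,0,0,0,0,65],[0,0,0,0,0,-10,65],[0,0,0,0,0,-25,65],[0,0,0,0,0,-35,65],[0,0,0,0,0,-30,65],[0,0,0,0,0,0,60],[0,0,0,0,0,0,60]]]'
python3 -c "
from h import *
go(497.5,71.2,120,92.8)"
```

```text
t: 28.03
tcp_pos: [0.6286, -0.1968, 0.0454]
orientation: [-0.057, 0.998, -0.001, 0.002]
ft_force: [-2.1, 1.4, 9.6]
width: 0.0373
gripper_force: 52.2
t: 29.03
tcp_pos: [0.629, -0.1969, 0.1448]
orientation: [-0.057, 0.998, -0.001, 0.003]
ft_force: [0.2, 0.6, -0.5]
width: 0.0601
gripper_force: 0.0
t=29.0 tcp [ 629.  -196.9  144.8] tilt [ 0.3  -0.12] yaw 96.5 q6 -2.09 w 60.1 | rz 0.064 then t [118.3 274.2  23.5]
```

```bash
python3 -m pendant '[[[0,0,0.064,0,0,0,60],[0,0,0,10,20,0,60],[0,0,0,15,34,0,60],[0,0,0,15,34,0,60],[0,0,0,15,34,0,60],[0,0,0,15,34,0,60],[0,0,0,15,34,0,60],[0,0,0,15,34,0,60],[0,0,0,15,30,0,60],[0,0,0,10,16,10,60],[0,0,0,0,4,13,55],[0,0,0,0,0,0,55],[0,0,0,0,0,0,55],[0,0,0,0,0,0,55]]]'
python3 - <<'E'
from h import *
go(490,70.8,17,92.8)
K,T=cam('wrist'); f=grab_frame('wrist')[:,:,::-1].copy()
r=cv2.boxPoints(((458.5,69.3),(112,24),2.8)); p=pix(K,T,np.c_[r/1000,[.018]*4]); cv2.polylines(f,[p.astype(int)],True,(0,0,255)); cv2.imwrite('pics/w4.png',f)
E
```

```text
t: 30.2
tcp_pos: [0.4895, 0.0708, 0.1186]
orientation: [-0.024, 1.0, -0.0, -0.0]
ft_force: [-0.6, 0.1, -0.1]
width: 0.0553
gripper_force: 0.0
t=30.2 tcp [489.5  70.8 118.6] tilt [-0.02 -0.01] yaw 92.8 q6 -1.62 w 55.3 | rz 0.000 then t [ -0.5  -0.  101.6]
```

View pics/w4.png

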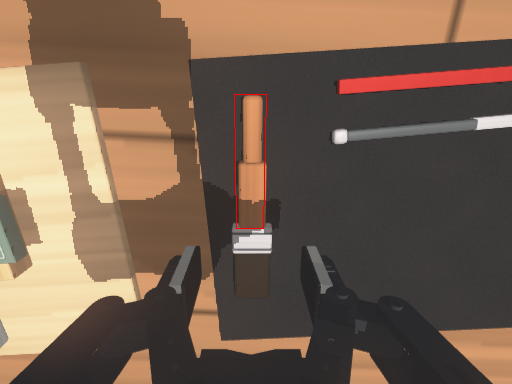

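The brush handle (252,163) lies in its outline. The wide grip part is at rows 160–228 and the fingers are centred on it.

```bash
python3 -m pendant '[[[0,0,0,0,0,25,55],[0,0,0,0,0,28,55],[0,0,0,0,0,25,55],[0,0,0,0,0,15,55],[0,0,0,0,0,8,55],[0,0,0,0,0,0,55],[0,0,0,0,0,0,15],[0,0,0,0,0,0,15],[0,0,0,0,0,0,15],[0,0,0,0,0,0,15],[0,0,0,0,0,0,15],[0,0,0,0,0,0,15],[0,0,0,0,0,-10,15],[0,0,0,0,0,-25,15],[0,0,0,0,0,-35,15],[0,0,0,0,0,-30,15],[0,0,0,0,0,0,15],[0,0,0,0,0,0,15],[0,0,0,0,0,0,15],[0,0,0,0,0,0,15]]]' 50
python3 -c "
from h import *
p=onboard(-8,-125); go(*p,120,96.5)"
```

```text
t: 31.92
tcp_pos: [0.4878, 0.0713, 0.1166]
orientation: [-0.025, 1.0, 0.0, -0.001]
ft_force: [-0.8, 0.7, -0.5]
width: 0.022
gripper_force: 49.2
t=31.9 tcp [487.8  71.3 116.6] tilt [-0.17  0.01] yaw 92.8 q6 -1.62 w 22.0 | rz -0.064 then t [ -14.7 -419.5   -3.6]
```

```bash
python3 -m pendant '[[[0,0,-0.064,0,0,0,15],[0,0,0,-1,-20,-4,15],[0,0,0,-1.2,-36,0,15],[0,0,0,-1.2,-36,0,15],[0,0,0,-1.2,-36,0,15],[0,0,0,-1.2,-36,0,15],[0,0,0,-1.2,-36,0,15],[0,0,0,-1.2,-36,0,15],[0,0,0,-1.2,-36,0,15],[0,0,0,-1.2,-36,0,15],[0,0,0,-1.2,-36,0,15],[0,0,0,-1.2,-36,0,15],[0,0,0,-1,-26,0,15],[0,0,0,0,-13,0,15],[0,0,0,0,0,0,15],[0,0,0,0,0,0,15],[0,0,0,0,0,0,15],[0,0,0,0,0,0,15]]]' 50
python3 -c "
from h import *
p=onboard(-8,-125); go(*p,25,96.5)"
```

```text
t: 33.42
tcp_pos: [0.55, -0.3412, 0.1215]
orientation: [-0.057, 0.998, 0.001, -0.001]
ft_force: [1.0, -0.2, -0.4]
width: 0.0229
gripper_force: 49.2
t=33.4 tcp [ 550.  -341.2  121.5] tilt [-0.07  0.1 ] yaw 96.6 q6 -2.35 w 22.9 | rz 0.001 then t [ 0.3 -2.7 96.4]
```

```bash
python3 -m pendant '[[[0,0,0,0,-2,20,15],[0,0,0,0,0,30,15],[0,0,0,0,0,24,15],[0,0,0,0,0,11,15],[0,0,0,0,0,5,15],[0,0,0,0,0,3,15],[0,0,0,0,0,1.5,15],[0,0,0,0,0,0,15],[0,0,0,0,0,0,15],[0,0,0,0,0,0,15]]]'
```

```text
t: 34.25
tcp_pos: [0.5512, -0.3459, 0.0285]
orientation: [-0.057, 0.998, -0.001, 0.001]
ft_force: [0.3, 0.3, -1.0]
width: 0.0223
gripper_force: 49.2
```

```bash
python3 -m pendant '[[[0,0,0,0,0,1,15],[0,0,0,0,0,1,15],[0,0,0,0,0,0.7,15],[0,0,0,0,0,0,15],[0,0,0,0,0,0,15]]]'; python3 -m pendant '[[[0,0,0,0,0,0,22],[0,0,0,0,0,0,25],[0,0,0,0,0,0,30],[0,0,0,0,0,0,45],[0,0,0,0,0,0,45],[0,0,0,0,0,-10,45],[0,0,0,0,0,-25,45],[0,0,0,0,0,-35,45],[0,0,0,0,0,-35,45],[0,0,0,38,0,-10,45],[0,0,0,38,0,-10,45],[0,0,0,38,0,-10,45],[0,0,0,38,0,0,45],[0,0,0,38,0,0,45],[0,0,0,0,-38,0,45],[0,0,0,0,-38,0,45],[0,0,0,0,-38,0,45],[0,0,0,0,-38,0,45],[0,0,0,0,-30,0,45],[0,0,0,0,0,0,45]]]'
python3 - <<'E'
from h import *
go(0,0,0,96)
f=grab_frame('top')[:,:,::-1].copy()
K,T=cam('top'); c,a,_=board()
for x,y,w,h,z in ((0,0,280,340,.012),):
    r=cv2.boxPoints((tuple(c),(280,340),np.degrees(a))); p=pix(K,T,np.c_[r/1000,[z]*4]); cv2.polylines(f,[p.astype(int)],True,(0,0,255))
cv2.imwrite('pics/t4.png',cv2.resize(f[60:220,80:440],None,fx=2.2,fy=2.2,interpolation=cv2.INTER_CUBIC))
cv2.imwrite('pics/s4.png',cv2.resize(grab_frame('scene')[180:384,90:360,::-1],None,fx=2.5,fy=2.5))
E
```

```text
t: 34.67
tcp_pos: [0.5512, -0.3459, 0.0272]
orientation: [-0.057, 0.998, -0.001, 0.001]
ft_force: [-1.2, 2.1, 10.9]
width: 0.0226
gripper_force: 50.6
t: 36.33
tcp_pos: [0.3916, -0.549, 0.1595]
orientation: [-0.046, 0.999, -0.007, -0.006]
ft_force: [1.4, -0.1, 0.3]
width: 0.045
gripper_force: 0.0
t=36.3 tcp [ 391.6 -549.   159.5] tilt [-0.65 -0.8 ] yaw 95.3 q6 -2.70 w 45.0 | rz -0.012 then t [330.  588.9 156.3]
```

View pics/t4.png

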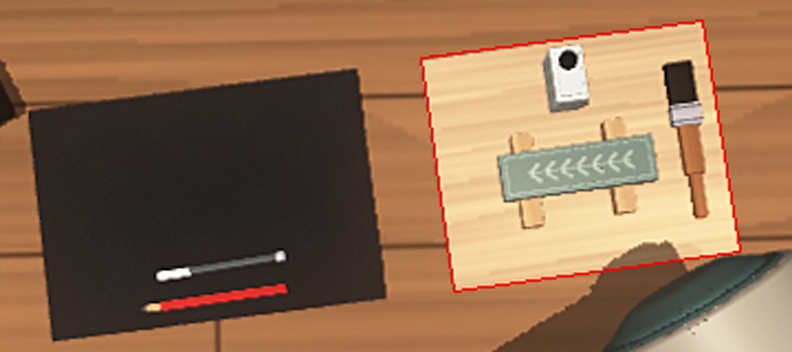

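View pics/s4.png

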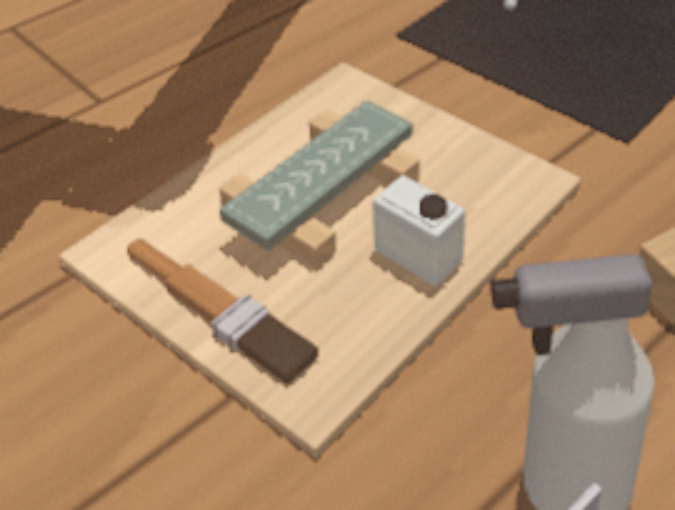

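The slate, battens, tin and brush are all in place, and the chisel and pencil haven't moved. I'll ease joint 6 off its limit, then hand in.

```bash
python3 -m pendant '[[[0,0,0.1,0,0,-10,45],[0,0,0.1,0,0,-10,45],[0,0,0,0,0,0,45],[0,0,0,0,0,0,45],[0,0,0,0,0,0,45]]]'; python3 -c "
from cell import manip
print(manip.job_done())"
```

```text
t: 36.85
tcp_pos: [0.3906, -0.5413, 0.1795]
orientation: [0.051, 0.999, -0.004, -0.007]
ft_force: [0.1, -0.9, -0.2]
width: 0.0448
gripper_force: 0.0
the job is handed in; nothing more can be done
None
```

I handed the job in at about 37 s; no verdict came back, but the last pictures show the slate across both battens, the tin upright behind it, the brush front to back on its right, and the chisel and pencil where they lay.

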